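Shift the ware tray past its spring catch

TASK

Hold the long spring-loaded catch plate on the near side of the ware slide down with a fingertip and, keeping it down, push the tray's upright lug from behind along the plate until the tray meets the wooden end stop; then let go, so that the catch springs up again behind the lug and locks the tray there. The cup rides along standing on the tray: do not touch it. Grip nothing, keep the fingers off the rubber buffer on the lug's leading face, and leave the dark cup, the glaze jar and the stamp that stand round the slide where they are.

Things in the scene. Friction and masses are not known exactly. Their poses are not given: they have to be found in the camera images.
- ware_slide: Fixed slide: plywood board 200 (x) x 270 (y) x 12 mm, x -100 to 100 and y -155 to 115 mm in its frame; origin at table level. +y is the way the tray is pushed, +x points across to the tray's side, z up; yaw within 0.4 rad of the world. Tray on the +x side, spring catch on the -x side (nearer the robot). A wooden end stop stops the tray.
- tray (a joint): Travel of the tray along the slide's +y, m: 0 to 0.002 at the start, 0.085 at the end stop. Pale wood, 120 (x) x 140 (y) mm, top 22 mm above the table, rim 6 mm higher; it cannot lift off; friction about 1.5 N. Until the catch is down by 7 mm its nose stops the lug within 3 mm; the lug is clear of the nose only after 0.075, so keep the catch down until then.
- lug_face (a point): Centre of the rear (-y) face of the tray's lug, the face to push; moves with the tray. The lug is an upright steel plate over the catch plate: 74 mm wide (slide x -98 to -24 mm), 12 mm thick along y with its buffer, 47 to 78 mm above the table. This point: slide x -70 mm, y -20 mm at the start, 62.5 mm above the table.
- buffer: Black rubber buffer, 6 mm thick, on the leading (+y) face of the lug; not to be touched by the fingers. 70 mm wide, 29 mm tall; origin at its centre, axes parallel to the slide's; moves with the tray.
- catch (a joint): How far the spring catch is down, in m: 0 up, 0.010 fully down (hard stop). It moves straight down; it needs about 4 N to start and 8 N fully down, wherever it is pressed, and springs up by itself.
- press_spot (a point): Where to press: on the catch plate, 32 mm behind (-y of) the lug's rear face at tray 0; moves with the catch, at slide x -73, y -52 mm. Flat steel plate, top 45 mm above the table when up, 52 mm wide (slide x -97 to -45 mm), 165 mm long (y -85 to 80 mm): a fingertip can press it over the whole travel.
- nose_top (a point): Middle of the top of the catch's raised nose: a ridge 8 mm higher than the plate, on its inner edge (slide x -45 to -33 mm, y -5 to 55 mm); moves with the catch. Keep the finger to the -x side of it.
- tray_top (a point): Centre of the tray's upper surface, 22 mm above the table, axes parallel to the slide's; moves with the tray.
- cup: Pale unglazed cup, 65 mm across, 67 mm tall, standing on the tray about 115 mm to the +x side of the press spot's line; origin at the centre of its foot, z up.
- dark_cup: Dark brown cup, 62 mm across, 59 mm tall, standing on the table past the +y end of the slide; origin at the centre of its foot. Leave alone.
- jar: White glaze jar with a black lid, 58 mm across, 74 mm tall, on the table before the -y end of the slide; origin at the centre of its foot. Leave alone.
- stamp: Small turned wooden stamp, 19 mm across, 54 mm tall, standing on the table just to the -x side of the slide; origin at the centre of its foot. Leave alone.
Not all that is in view belongs to the job. Leave any green look-alike of the cup alone.

How it is judged:
On the way, in this order (a step that is already met when the one before it is completed fails the run):
1. the catch is held down while the tray is still at its start (value of joint catch above 0.006 m and value of joint tray below 0.012 m), for 0.1 s.
2. the tray is half way past, the catch still held down (value of joint tray above 0.04 m and value of joint catch above 0.005 m).
At the end, for the whole second after the job is handed in: The tray has gone at least 74 of its 85 mm (at the end stop, past the nose), the catch is up again (within 2 mm), and the cup stands upright (within 0.1 rad), at rest, on the tray (value of joint tray above 0.074 m and value of joint catch below 0.002 m and angle between cup's own z axis and vertical below 0.1 rad and z of cup in the frame of tray_top between -0.006 and 0.006 m and x of cup in the frame of tray_top between -0.045 and 0.045 m and y of cup in the frame of tray_top between -0.055 and 0.055 m and linear speed of cup below 0.02 m/s); the robot touches nothing.
It fails at once if the robot touches the cup on the tray (contact force between any of the arm, the fingers and cup above 0.5 N).
It fails at once if the cup is lifted off the tray or tipped (z of cup in the frame of tray_top above 0.012 m or angle between cup's own z axis and vertical above 0.35 rad).
It fails at once if the lug is gripped: the fingers touch the rubber buffer on its leading face (contact force between the fingers and buffer above 1 N).
It fails at once if the dark cup, the jar or the stamp is moved by more than 20 mm (distance of any of dark_cup, jar, stamp from where it was at the start of the episode above 0.02 m).
It also fails if it takes over 35 s, if anything falls off the work surface, if the arm or the gripper's body presses on something with over 40 N, if the wrist force passes 120 N, or if a joint passes its speed limit or range.

ROBOT

A 6-joint arm with a two-finger parallel gripper is mounted at the origin on a cart in front of the work surface, level with it; the furniture and walls round the work are solid. World frame = base frame: x ahead of the robot, y to its left, z up, the work surface at z = 0. Lengths are in m, angles in rad, forces in N, time in s.
With the tool pointing down it reaches from about 0.375 to 0.825 m from the base axis. Payload 5.5 kg.
Tool frame: the origin (TCP) lies at the very end of the fingers, on their centre line; the grasp point (between the pads) lies 19 mm behind it; z points along the fingers, y is the line along which they close (so a half turn about z gives the same grasp; the last joint's range is limited). The gripper opens to 85 mm and grips with 20 to 120 N. Pads are 22 mm wide; open, the fingers measure 114 mm over their backs; the gripper's body (76 mm by 85 mm) begins 54 mm behind the grasp point. The pads swing forward as they close: fully open they stand 13 mm farther back than shut.
Start: joints at [-1.313, 0.314, -0.047, 1.21, 0, 1.571], TCP at [0.153, -0.58, 0.231] pointing down, gripper open.
Joint ranges: [-2.67, 2.67], [-0.69, 1.73], [-1.03, 1.25], [-2.08, 2.16], [-1.42, 1.45], [-3.14, 3.14]. Speed limits (rad/s): [2.39, 2.39, 3.01, 3.14, 3.14, 3.14].

INTERFACE

Orientations are given as a unit quaternion [x, y, z, w].
In Python, from bench import robot gives the robot as it stands.
- The arm moves only by the tool send_rows, never from a script. Its argument "deltas" is a list of rows, each a list of 5 numbers: the closure, from 0 (fully open) to 1 (shut), then the shift along the tool's x, y, z in mm, then the turn about the tool's z in rad. A call has 1 to 5 rows; each row is the pose to reach, as a shift and turn from the pose commanded when the call began, along the tool's axes at that moment; what a row does not reach only later rows make up. A row lasts 1/10 s, in which the tool goes at most 50 mm and 8.59 degrees, less where a joint would pass 70% of its speed; a pose out of reach is approached as far as the arm can. A call with a gripper value outside its range is refused whole. The fingers move at their own pace and stop on an object; "grip_force" is the grip in N (left out, the last holds). Time passes only in rows, so rows that repeat a pose let the fingers close. It gives the time, the measured TCP pose, the force, the opening and the grip force at its end, in the units of the state.
- robot.state(): the state, without advancing time (a new reading comes with each control period).
- robot.get_image(name): name is "side" or "top"; returns a dict with "img" (480x640x3 uint8, red, green, blue), "z_map" (480x640 float32, m along the optical axis (not along the pixel's ray), 0 where there is no reading), "mtx" (3x3 intrinsics, pixels), "world_to_cam" (4x4, takes a point from world to camera coordinates). Camera axes: x right, y down, z forward; pixel columns grow to the right and rows downward; lengths in m; the calibration is good to about 2 mm. A picture is of the moment at which its call begins.
- robot.job_done(): hands the job in; it is judged then, once.
Trained networks look in the newest picture that a camera, given by its name, has taken for a name from the list of things; names that differ only in an ending like _2 or _b are one class to them, and where a whole thing is asked for, a point or a joint stands for the part that bears it (a point fixed in the world has none). Each returns a list of dicts, best first, with "score" (0 to 1); they miss things now and then, are a little off and sometimes report something else, mostly with a low value. They report only what shows in the picture. A call takes as long as a camera call. They do not tell look-alikes from the thing itself.
- robot.boxes_of(camera, name): "location" ([x, y, z] in m, in world coordinates, good to about 4 mm: the middle of the surface that is visible of it).
The state is a dict: "time_s": time; "joint_pos": joint angles; "qvel": joint speeds; "tau": joint torques, N m; "tcp_pos": TCP position; "tcp_rot": TCP orientation; "wrist_force": force on the tool from outside, world axes, zero at the start; "torque": the same for the moment, N m; "grip_width": opening from 0.0 (shut) to 1.0 (fully open); "finger_force": force on a finger pad.
Only numpy, scipy, OpenCV 4.12 (cv2) and the standard library are available. Lean on these libraries where they do the work, as an engineer would, in place of code of your own. Each camera call takes 0.05 s, during which the arm holds its last target. There are 200 camera calls.

## Working session

There is one attempt and no reset: what is moved stays moved. The work goes in short steps, Python scripts to look and compute and a tool call to move; the robot and the scene stay as the last step left them, time stands still between calls to the robot, and variables do not carry over. Pictures are saved under pics/ and viewed, at most 10 in all, crops included, and the job is handed in when it is done.

Besides the shell and the picture viewer there is one more tool, called after "Call:" by a JSON object that holds its "name" and its "arguments", one argument or row to a line. send_rows: Moves the arm, as the interface text tells. Its arguments: {"type":"object","properties":{"deltas":{"type":"array"},"grip_force":{"type":"number"}},"required":["deltas"]}

```bash
mkdir -p pics
python3 - <<'E'
from bench import robot
import cv2
s=robot.state();print(s['time_s'],s['tcp_pos'],s['tcp_rot'])
for c in ("top","side"):
    d=robot.get_image(c);cv2.imwrite(f"pics/{c}0.png",d["img"][:,:,::-1])
    for n in ("lug_face","press_spot","nose_top","cup","dark_cup","jar","stamp","tray_top","buffer"):
        print(c,n,[(round(b["score"],2),[round(float(x),3) for x in b["location"]]) for b in robot.boxes_of(c,n)[:3]])
E
```

```text
0.0 [ 0.15280743 -0.57962889  0.23043735] [ 9.91706724e-01  1.28518745e-01 -9.36386160e-05 -8.35041171e-04]
top lug_face [(0.68, [0.608, 0.077, 0.024]), (0.62, [0.582, 0.119, 0.024])]
top press_spot [(0.87, [0.522, 0.137, 0.048])]
top nose_top [(0.89, [0.522, 0.133, 0.043])]
top cup [(0.87, [0.786, 0.113, 0.029]), (0.79, [0.637, 0.035, 0.036]), (0.62, [0.763, 0.014, 0.028])]
top dark_cup [(0.8, [0.616, 0.302, 0.019])]
top jar [(0.57, [0.626, -0.093, 0.071]), (0.21, [0.522, 0.138, 0.051])]
top stamp [(0.56, [0.459, 0.208, 0.049])]
top tray_top [(0.87, [0.606, 0.078, 0.023]), (0.7, [0.58, 0.123, 0.023])]
top buffer [(0.43, [0.528, 0.119, 0.079])]
side lug_face [(0.91, [0.601, 0.119, 0.029])]
side press_spot [(0.8, [0.52, 0.167, 0.045])]
side nose_top [(0.82, [0.513, 0.163, 0.045]), (0.48, [0.455, 0.215, 0.025])]
side cup [(0.93, [0.767, 0.133, 0.043]), (0.88, [0.626, 0.062, 0.069]), (0.62, [0.747, 0.038, 0.045])]
side dark_cup [(0.82, [0.603, 0.311, 0.04])]
side jar [(0.71, [0.613, -0.076, 0.045])]
side stamp [(0.62, [0.454, 0.214, 0.022])]
side tray_top [(0.76, [0.598, 0.111, 0.022])]
side buffer []
```

View pics/top0.png

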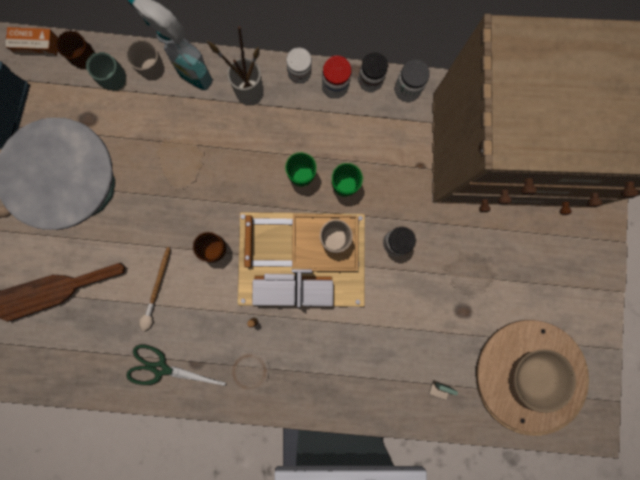

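View pics/side0.png

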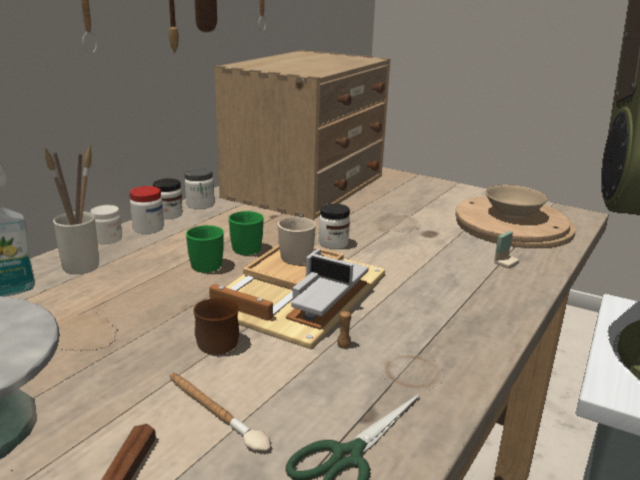

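The top view shows the slide at about (302,260). The catch plate is at (292,292), the lug at (298,288), the end stop at (249,242) and the stamp at (253,323), with the jar at (400,241) and the dark cup at (209,247). There are three cup candidates: pale at (337,238), green at (301,169) and green at (347,180). The pale one is the cup, since it stands on the tray. Next I'll fit the slide frame from depth.

```bash
cat > h.py <<'E'
import numpy as np,cv2
from bench import robot
def cloud(c):
    d=robot.get_image(c);z=d["z_map"];K=d["mtx"];v,u=np.mgrid[:480,:640]
    P=np.stack([(u-K[0,2])/K[0,0]*z,(v-K[1,2])/K[1,1]*z,z,np.ones_like(z)],-1)
    W=P@np.linalg.inv(d["world_to_cam"]).T
    W[z<=0]=np.nan
    return d["img"],W[...,:3]
E
python3 - <<'E'
from h import *
img,W=cloud("top")
x,y,z=W[...,0],W[...,1],W[...,2]
roi=(x>.4)&(x<.72)&(y>-.05)&(y<.28)
for n,lo,hi in(("board",.007,.1),("plate",.038,.05),("lug",.066,.09)):
    m=roi&(z>lo)&(z<hi)
    k,lab,st,_=cv2.connectedComponentsWithStats(m.astype(np.uint8))
    for i in np.argsort(-st[1:,4])[:3]+1:
        p=W[lab==i]
        if len(p)<10: continue
        (c,s,a)=cv2.minAreaRect((p[:,:2]*1000).astype(np.float32))
        print(n,len(p),np.round(c,1),np.round(s,1),round(a,2),"z",np.round(np.median(p[:,2]),4),st[i])
print("table",np.nanmedian(z[roi&(z<.007)]))
cv2.imwrite("pics/crop.png",cv2.resize(img[200:340,200:430,::-1],None,fx=3.4,fy=3.4,interpolation=2))
E
```

```text
board 11677 [591.8 106.1] [269.3 200.2] 89.96 z 0.0208 [  238   212   127    95 11677]
board 139 [612.7 272.2] [15.4 50.9] 89.83 z 0.04 [216 234  11  26 139]
board 84 [458.5 205.8] [16.2 15.5] 89.17 z 0.0504 [247 318  11  10  84]
plate 1086 [521.4 162.8] [53.  86.1] 0.26 z 0.0446 [ 252  279   43   27 1086]
plate 807 [521.2  73.8] [51.2 64. ] 0.47 z 0.0448 [301 280  32  26 807]
plate 271 [627.6 217.6] [ 14.1 106.6] 89.79 z 0.04 [244 215   8  52 271]
lug 258 [530.7 104.2] [71.  37.7] 0.68 z 0.0771 [292 270  20  37 258]
lug 257 [634.5  37. ] [63.1 63.5] 0.49 z 0.0865 [320 220  33  33 257]
table -0.0004104708766845544
```

View pics/crop.png

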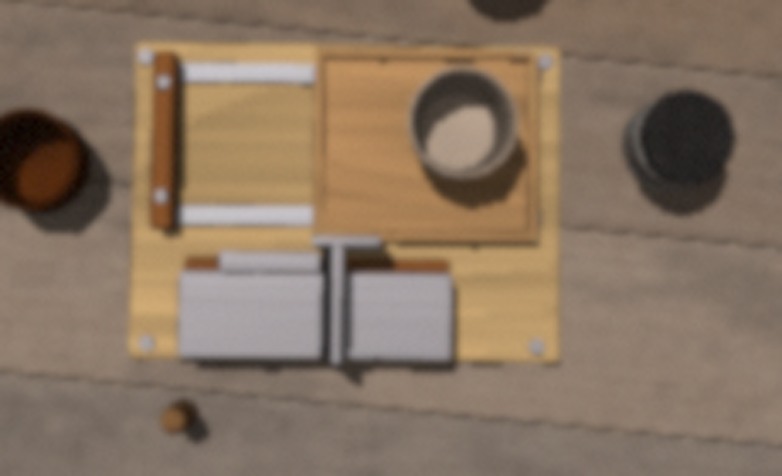

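The fit gives the slide origin at about (0.592, 0.126) with yaw near 0. Plate extents and board size match the given ones. That puts the press spot at (0.519, 0.074) and the lug's rear face at y≈0.106. The fingers will be shut, with tool x along world +y.

Call:
{"name": "send_rows", "arguments": {
  "deltas": [
    [1,33,-34,0,-0.13],
    [1,66,-68,0,-0.26],
    [1,99,-102,0,-0.39],
    [1,132,-136,0,-0.52],
    [1,165,-170,0,-0.65]
  ],
  "grip_force": 30
}}

```text
time_s: 1.55
tcp_pos: [0.2697, -0.3721, 0.2314]
tcp_rot: [0.898, 0.441, 0.0, 0.0]
wrist_force: [0.5, 0.0, 0.4]
grip_width: 0.142
finger_force: 0.0
```

```bash
cat >> h.py <<'E'
from scipy.spatial.transform import Rotation as R
def go(t,ang=np.pi/2):
    s=robot.state();r=R.from_quat(s["tcp_rot"]);M=r.as_matrix()
    a=np.arctan2(M[1,0],M[0,0])
    print("t",s["time_s"],"tcp",np.round(s["tcp_pos"],4),"ang",round(a,4),"F",np.round(s["wrist_force"],1),"w",s["grip_width"],"q",np.round(s["joint_pos"],2))
    print("tool delta mm",np.round(M.T@(np.array(t)-s["tcp_pos"])*1000,1),"turn",round(-(ang-a),4), "z axis",np.round(M[:,2],3))
E
python3 -c "from h import *;go([.519,.074,.2])"
```

```text
t 1.55 tcp [ 0.2697 -0.3721  0.2314] ang 0.9125 F [0.5 0.  0.4] w 0.14181829636932347 q [-0.94  0.05 -0.37  1.15  0.    1.29]
tool delta mm [505.4 -75.7  31.4] turn -0.6583 z axis [ 0. -0. -1.]
```

Call:
{"name": "send_rows", "arguments": {
  "deltas": [
    [1,48,-7,0,-0.13],
    [1,96,-14,0,-0.26],
    [1,144,-21,0,-0.39],
    [1,192,-28,0,-0.52],
    [1,240,-35,0,-0.65]
  ]
}}

```text
time_s: 2.05
tcp_pos: [0.39, -0.1613, 0.2317]
tcp_rot: [0.71, 0.704, 0.0, 0.001]
wrist_force: [0.4, -0.1, -0.5]
grip_width: 0.004
finger_force: 0.0
```

```bash
python3 -c "from h import *;go([.519,.074,.15])"
```

```text
t 2.05 tcp [ 0.39   -0.1613  0.2317] ang 1.5629 F [ 0.4 -0.1 -0.5] w 0.0038469328234892715 q [-0.39 -0.02 -0.44  1.15 -0.    1.19]
tool delta mm [236.3 127.   81.7] turn -0.0079 z axis [ 0.001 -0.001 -1.   ]
```

Call:
{"name": "send_rows", "arguments": {
  "deltas": [
    [1,42,23,0,-0.01],
    [1,84,46,0,-0.01],
    [1,126,69,20,-0.01],
    [1,168,92,45,-0.01],
    [1,210,115,70,-0.01]
  ]
}}

```text
time_s: 2.55
tcp_pos: [0.5038, 0.0398, 0.1657]
tcp_rot: [0.708, 0.706, 0.001, 0.001]
wrist_force: [0.3, -0.8, -0.3]
grip_width: 0.0
finger_force: 0.0
```

Call:
{"name": "send_rows", "arguments": {
  "deltas": [
    [1,10,5,5,0],
    [1,20,10,10,0],
    [1,20,10,10,0],
    [1,20,10,10,0]
  ]
}}

```text
time_s: 2.95
tcp_pos: [0.5127, 0.0569, 0.1565]
tcp_rot: [0.708, 0.706, 0.0, 0.0]
wrist_force: [0.2, -0.0, 0.4]
grip_width: 0.0
finger_force: 0.0
```

Run:
```python
from h import *
go([.519,.074,.055])
d=robot.get_image("side");cv2.imwrite("pics/s1.png",cv2.resize(d["img"][170:350,180:420,::-1],None,fx=3,fy=3))
```

```text
t 2.95 tcp [0.5127 0.0569 0.1565] ang 1.5669 F [ 0.2 -0.   0.4] w 0.00012462567772203863 q [ 0.11  0.2  -0.37  1.   -0.    1.69]
tool delta mm [ 17.2   6.2 101.5] turn -0.0039 z axis [ 0. -0. -1.]
```

View pics/s1.png

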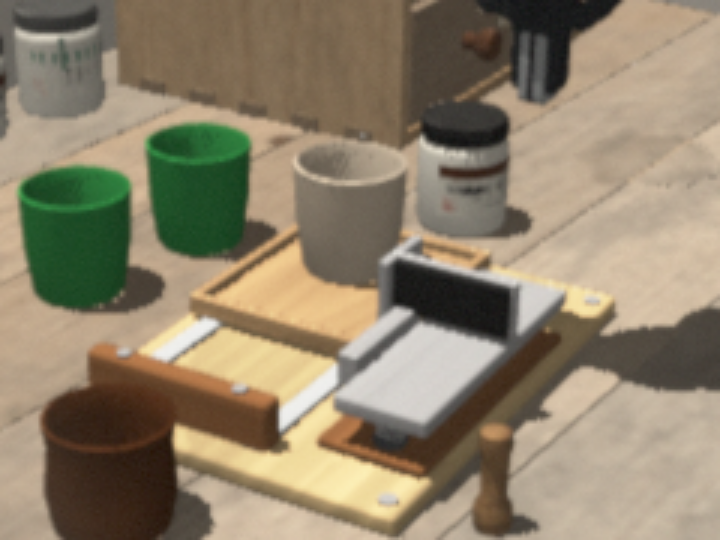

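The crop shows the shut fingertips at (540,90), above and behind the plate, and nothing has been disturbed. The pale cup at (350,215) is the one on the tray. Now I'll lower.

Call:
{"name": "send_rows", "arguments": {
  "deltas": [
    [1,8,3,20,0],
    [1,16,6,40,0],
    [1,16,6,60,0],
    [1,16,6,80,0],
    [1,16,6,98,0]
  ]
}}

```text
time_s: 3.5
tcp_pos: [0.5189, 0.0725, 0.058]
tcp_rot: [0.709, 0.705, 0.0, 0.0]
wrist_force: [1.1, -0.3, -0.6]
grip_width: -0.002
finger_force: 0.0
```

Call:
{"name": "send_rows", "arguments": {
  "deltas": [
    [1,0,0,2,0],
    [1,0,0,4,0],
    [1,0,0,7,0],
    [1,0,0,10,0],
    [1,0,0,13,0]
  ]
}}

```text
time_s: 4.0
tcp_pos: [0.5194, 0.0738, 0.0454]
tcp_rot: [0.708, 0.706, 0.001, 0.0]
wrist_force: [-0.2, 0.6, 0.8]
grip_width: 0.001
finger_force: 0.0
```

Run:
```python
from h import *
go([.519,.074,.036])
```

```text
t 4.0 tcp [0.5194 0.0738 0.0454] ang 1.5677 F [-0.2  0.6  0.8] w 0.0011570265797970602 q [ 0.14  0.32 -0.49  0.75  0.    1.71]
tool delta mm [ 0.2 -0.4  9.4] turn -0.0031 z axis [ 0.001  0.    -1.   ]
```

Call:
{"name": "send_rows", "arguments": {
  "deltas": [
    [1,0,0,3,0],
    [1,0,0,6,0],
    [1,0,0,9,0],
    [1,0,0,9,0],
    [1,0,0,9,0]
  ]
}}

```text
time_s: 4.5
tcp_pos: [0.5193, 0.0737, 0.0365]
tcp_rot: [0.708, 0.706, 0.0, 0.0]
wrist_force: [-0.2, -1.5, 7.9]
grip_width: 0.001
finger_force: 3.7
```

The plate is down about 8.5 mm at 7.9 N. Now I'll push along it.

Call:
{"name": "send_rows", "arguments": {
  "deltas": [
    [1,0,0,0.5,0],
    [1,6,0,0.5,0],
    [1,12,0,0.5,0],
    [1,16,0,0.5,0],
    [1,20,0,0.5,0]
  ]
}}

```text
time_s: 5.0
tcp_pos: [0.52, 0.0926, 0.0362]
tcp_rot: [0.708, 0.706, -0.0, 0.002]
wrist_force: [-0.6, -5.3, 8.2]
grip_width: -0.003
finger_force: 3.8
```

Call:
{"name": "send_rows", "arguments": {
  "deltas": [
    [1,4,0,0,0],
    [1,8,0,0,0],
    [1,13,0,0,0],
    [1,18,0,0,0],
    [1,23,0,0,0]
  ]
}}

```text
time_s: 5.5
tcp_pos: [0.5201, 0.1151, 0.0363]
tcp_rot: [0.709, 0.706, -0.001, 0.002]
wrist_force: [-0.2, -6.7, 9.5]
grip_width: 0.001
finger_force: 3.7
```

Run:
```python
from h import *
go([.519,.18,.036])
d=robot.get_image("side");cv2.imwrite("pics/s2.png",cv2.resize(d["img"][170:350,180:420,::-1],None,fx=3,fy=3))
```

```text
t 5.5 tcp [0.5201 0.1151 0.0363] ang 1.5667 F [-0.2 -6.7  9.5] w 0.0008509323865505662 q [ 0.22  0.35 -0.48  0.74 -0.    1.8 ]
tool delta mm [64.9 -1.4  0.1] turn -0.0041 z axis [ 0.002 -0.004 -1.   ]
```

View pics/s2.png

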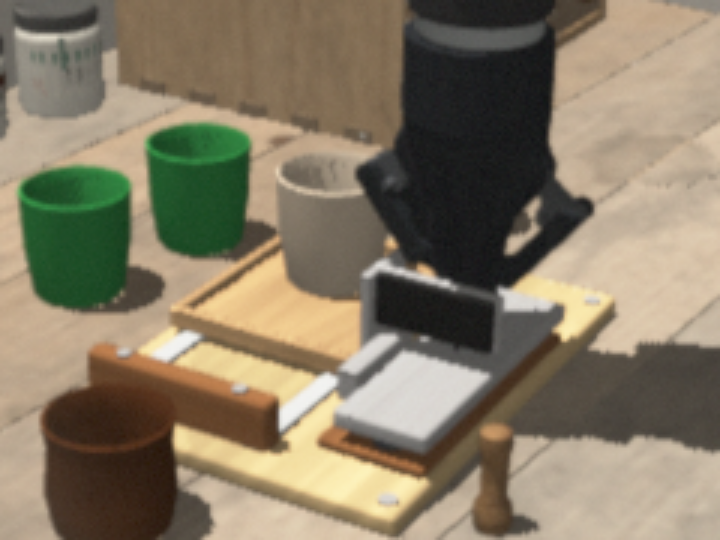

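The crop shows the tray moving, the nose ridge down under the lug at (430,310), and the cup upright at (330,220) with a gap to the knuckle. I'll continue the push.

Call:
{"name": "send_rows", "arguments": {
  "deltas": [
    [1,5,0,0,0],
    [1,10,-0.3,0,0],
    [1,16,-0.6,0,0],
    [1,22,-1,0,0],
    [1,28,-1,0,0]
  ]
}}

```text
time_s: 6.05
tcp_pos: [0.5197, 0.1432, 0.0365]
tcp_rot: [0.709, 0.706, -0.0, 0.003]
wrist_force: [1.4, -6.7, 8.6]
grip_width: 0.001
finger_force: 3.7
```

Call:
{"name": "send_rows", "arguments": {
  "deltas": [
    [1,6,0,0,0],
    [1,12,0,0,0],
    [1,18,0,0,0],
    [1,23,0,0,0],
    [1,27,0,0,0]
  ]
}}

```text
time_s: 6.55
tcp_pos: [0.5197, 0.1704, 0.0365]
tcp_rot: [0.708, 0.706, -0.0, 0.002]
wrist_force: [-0.3, -7.0, 8.9]
grip_width: 0.001
finger_force: 3.7
```

Call:
{"name": "send_rows", "arguments": {
  "deltas": [
    [1,3,0,0,0],
    [1,6,0,0,0],
    [1,8,0,0,0],
    [1,10,0,0,0],
    [1,10,0,0,0]
  ]
}}

```text
time_s: 7.05
tcp_pos: [0.5197, 0.1805, 0.0365]
tcp_rot: [0.708, 0.706, 0.0, 0.002]
wrist_force: [0.3, -5.5, 8.3]
grip_width: -0.0
finger_force: 3.7
```

Call:
{"name": "send_rows", "arguments": {
  "deltas": [
    [1,2,0,0,0],
    [1,4,0,0,0],
    [1,4,0,0,0]
  ]
}}

```text
time_s: 7.35
tcp_pos: [0.5196, 0.181, 0.0365]
tcp_rot: [0.709, 0.705, -0.002, 0.005]
wrist_force: [1.2, -18.1, 13.8]
grip_width: -0.002
finger_force: 3.7
```

The TCP stalled at y = 0.181 with the force rising to 18 N, so the tray is on the end stop. I'll back off slightly and lift.

Call:
{"name": "send_rows", "arguments": {
  "deltas": [
    [1,-4,0,0,0],
    [1,-8,0,0,0],
    [1,-8,0,-8,0],
    [1,-8,0,-20,0],
    [1,-8,0,-40,0]
  ]
}}

```text
time_s: 7.85
tcp_pos: [0.5165, 0.1771, 0.075]
tcp_rot: [0.708, 0.706, -0.002, -0.0]
wrist_force: [0.3, -0.5, 0.4]
grip_width: -0.001
finger_force: 0.0
```

Call:
{"name": "send_rows", "arguments": {
  "deltas": [
    [1,0,0,-30,0],
    [1,0,0,-60,0],
    [1,-10,0,-90,0],
    [1,-50,0,-100,0],
    [1,-90,0,-100,0]
  ]
}}

```text
time_s: 8.35
tcp_pos: [0.5187, 0.0874, 0.178]
tcp_rot: [0.707, 0.707, 0.001, 0.001]
wrist_force: [-0.1, -0.3, -0.2]
grip_width: -0.001
finger_force: 0.0
```

Run:
```python
from h import *
go([.519,.18,.036])
d=robot.get_image("side");cv2.imwrite("pics/s3.png",cv2.resize(d["img"][170:350,180:420,::-1],None,fx=3,fy=3))
img,W=cloud("top");x,y,z=W[...,0],W[...,1],W[...,2]
m=(x>.505)&(x<.535)&(y>.05)&(y<.15);print("plate z",np.median(z[m]))
m=(x>.5)&(x<.545)&(z>.07)&(z<.085)&(y>.15)&(y<.26);print("lug y",np.percentile(y[m],[5,50,95]))
```

```text
t 8.35 tcp [0.5187 0.0874 0.178 ] ang 1.5703 F [-0.1 -0.3 -0.2] w -0.0005918679235365687 q [ 0.17  0.2  -0.32  1.05 -0.    1.74]
tool delta mm [ 92.6  -0.2 142. ] turn -0.0005 z axis [ 0.003 -0.    -1.   ]
plate z 0.6858458857321577Traceback (most recent call last):
  File "<stdin>", line 6, in <module>
    return _quantile_unchecked(
        a, q, axis, out, overwrite_input, method, keepdims, weights)
    return _ureduce(a,
                    func=_quantile_ureduce_func,
    ...<5 lines>...
                    overwrite_input=overwrite_input,
                    method=method)
    r = func(a, **kwargs)
    result = _quantile(arr,
                       quantiles=q,
    ...<2 lines>...
                       out=out,
                       weights=wgt)
    slices_having_nans = np.isnan(arr[-1, ...])
                                  ~~~^^^^^^^^^
IndexError: index -1 is out of bounds for axis 0 with size 0
```

View pics/s3.png

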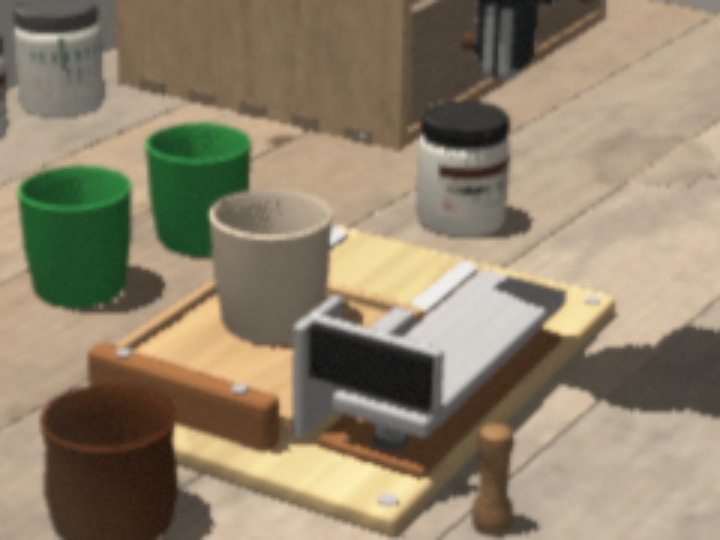

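The crop shows the tray against the end stop at (190,395), the cup upright at (270,265), the lug at (370,365), and the jar, stamp and dark cup unmoved. The top camera was blocked by the arm, so I'll check the catch height from the side depth.

Run:
```python
from h import *
img,W=cloud("side");x,y,z=W[...,0],W[...,1],W[...,2]
m=(x>.505)&(x<.535)&(y>.06)&(y<.15)&(z<.06);zp=np.median(z[m]);print("plate z",zp,m.sum())
if zp>.0425: print(robot.job_done())
```

```text
plate z 0.04464241563816426 534
the job is handed in; nothing more can be done
None
```

I held the catch down, pushed the tray to the end stop and let go. The plate is back up at 44.6 mm, locked behind the lug, with the cup upright on the tray and nothing else moved; the job is handed in but no verdict came back.

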